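# Rake the offcuts into the bin and shut its flap

## Task

Clear the three wood offcuts off the bench: with the wooden rake, not with the gripper itself, sweep them into the low bin until all three lie past the cross-bar on its roof, then set the rake down standing on the bench and shut the bin's flap fully. The rake is parked with its handle sunk in the rack, so lift it out by its blade, put it down and take it again by the handle to reach deep under the roof. Leave the other things on the bench where they are.

Things in the scene. Friction and masses are not known exactly. Their poses are not given: they have to be found in the camera images.
- rake: Wooden bench rake, 0.2 kg, first parked in the rack. Origin on its underside below the blade's middle; +x is the way it pushes. Blade: upright board 12 mm thick (x -6 to +6), 130 mm wide (y), 60 mm high. Handle: level bar 24 mm wide running back from the blade to x = -190, at heights 32 to 60 mm, with a foot down to the bench at its end, so it stands level by itself.
- rake_end (a point): point on the rake handle's axis 145 mm behind the blade's middle, 46 mm above its underside; axes as the rake's
- rack: Dark slotted rack fixed to the bench, open at the top; frame as the parked rake's. Two cheeks 72 mm high, 22 mm thick, 30 mm apart, at x -55 to -205 mm, and an end wall at x -205 to -221. The rake's handle lies 12 mm below the cheeks' tops, 3 mm from each, out of the fingers' reach; the blade stands free, its back 49 mm in front of the cheeks.
- bin: Low plywood offcut bin fixed to the bench, roof of thin slats. Origin on the bench at its middle. Mouth on its -x side at x = -110 mm. Inside: 200 mm wide (y +-100), 220 mm deep (x +-110), 75 mm high, floor: the bench; the -y wall flares out 15 mm at the mouth. Walls 10, roof 6 mm thick (top 81 mm). A 60 mm high guide wing flares from the mouth's +y side to x = -150, y = +140.
- bin_bar (a point): middle of the wooden cross-bar (20 mm wide, 12 mm high) on top of the bin's roof, 70 mm in from the mouth, 87 mm above the bench; axes as the bin's
- bin_mouth (a point): middle of the mouth's lower edge, on the bench; axes as the bin's (+x goes into the bin)
- flap (a joint): the bin's hinged flap (rad): 0 = shut across the mouth, grows as it swings out about an upright hinge; at the start it stands open by about 1.5. It stays where it is left.
- flap_hinge (a point): the flap's hinge axis, 37 mm above the bench, at the bin's x = -111, y = -125 mm. The flap is a board 232 mm long, 12 mm thick, from 2 to 72 mm above the bench; shut, it runs from the hinge to the bin's +y, outer face at the bin's x = -123; a strip 30 mm wide, 8 mm thick is on the outer face at the free end
- flap_edge (a point): middle of the flap's free end
- offcut_block: plain rectangular wood offcut, 66 (x) x 40 (y) x 38 mm high; origin at the centre of its underside; lies loose on the bench in front of the bin's mouth
- offcut_lap: stepped wood offcut, 64 (x) x 38 (y) mm, 20 mm high with a 40 mm high half at its -x side; origin at the centre of its underside; lies loose on the bench in front of the bin's mouth
- offcut_thick: stubby, tallest wood offcut, 60 (x) x 40 (y) x 46 mm high; origin at the centre of its underside; lies loose on the bench in front of the bin's mouth
- hammer: bystander, to be left alone: claw hammer, 280 mm long, lying on the bench; origin at its underside
- glue: bystander, to be left alone: white glue bottle, 62 mm across, 170 mm tall; origin at its underside
- tape: bystander, to be left alone: tape measure, 75 x 40 x 70 mm high; origin at its underside
- screws: bystander, to be left alone: glass jar of screws with a steel lid, 68 mm across, 85 mm tall; origin at its underside
- mallet: bystander, to be left alone: wooden mallet lying flat, 65 mm high, head 60 x 120 mm, handle 190 mm to its -x; origin at its underside
- square: bystander, to be left alone: try square lying flat, wooden stock 120 mm, steel blade 150 mm, 18 mm high; origin at its underside
- toy: bystander, to be left alone: wooden toy animal standing, 150 mm long, 130 mm tall; origin at its underside

How it is judged (in metres and radians):
On the way, in this order (a step that is already met when the one before it is completed fails the run):
1. the rake is out of the rack, standing on the bench and let go (horizontal distance between rake and rack above 0.06 m and height (world z) of rake below 0.012 m and angle between rake's own z axis and vertical below 0.2 rad and contact force between the fingers and rake below 0.1 N), for 0.1 s.
2. all three offcuts are past the cross-bar (x of each of offcut_block, offcut_lap, offcut_thick in the frame of bin above -0.04 m), for 0.1 s.
At the end, for the whole second after the job is handed in: All three offcuts lie at rest inside the bin with their middles past the middle of the cross-bar (more than 70 mm in from the mouth), the flap is shut to within 0.06 rad, and the rake stands level on the bench (tilted less than 0.2 rad), let go and at rest (all of step 2 and x of each of offcut_block, offcut_lap, offcut_thick in the frame of bin below 0.11 m and y of offcut_block in the frame of bin between -0.1 and 0.1 m and z of each of offcut_block, offcut_lap, offcut_thick in the frame of bin below 0.075 m and linear speed of each of offcut_block, offcut_lap, offcut_thick, rake below 0.02 m/s and y of offcut_lap in the frame of bin between -0.1 and 0.1 m and y of offcut_thick in the frame of bin between -0.1 and 0.1 m and value of joint flap below 0.06 rad and velocity of joint flap below 0.05 rad/s and angle between rake's own z axis and vertical below 0.2 rad and height (world z) of rake below 0.012 m); the robot touches nothing.
It fails at once if the robot touches an offcut itself instead of with the rake (contact force between any of the fingers, the arm and offcut_block above 0.5 N or contact force between any of the fingers, the arm and offcut_lap above 0.5 N or contact force between any of the fingers, the arm and offcut_thick above 0.5 N).
It fails at once if another thing on the bench is pushed away by more than 30 mm (distance of any of hammer, glue, tape, screws, mallet, square, toy from where it was at the start of the episode above 0.03 m).
It also fails if it takes over 69 s, if anything falls off the work surface, if the arm or the gripper's body presses on something with over 40 N, if the wrist force passes 120 N, or if a joint passes its speed limit or range.

## Robot

A 6-joint arm with a two-finger parallel gripper is mounted at the origin on the work surface. World frame = base frame: x ahead of the robot, y to its left, z up, the work surface at z = 0. Lengths are in mm, angles in rad, forces in N, time in s.
With the tool pointing down it reaches from about 400 to 925 mm from the base axis. Payload 12.5 kg.
Tool frame: the origin (TCP) lies midway between the tips of the shut fingers; the grasp point (between the pads) lies 19 mm behind it; z points along the fingers, y is the line along which they close (so a half turn about z gives the same grasp; the last joint's range is limited). The gripper opens to 95 mm and grips with 3 to 60 N. Pads are 20 mm wide; open, the fingers measure 119 mm over their backs; the gripper's body (75 mm by 180 mm) begins 59 mm behind the grasp point.
Start: joints at [0.999, 0.491, 1.559, -0, 1.092, -0.106], TCP at [280.698, 558.44, 214.661] pointing down, gripper open.
Joint ranges: [-3.1, 3.1], [-0.84, 2.19], [0.05, 2.79], [-1.13, 4.28], [0.06, 2.93], [-2.69, 2.69]. Speed limits (rad/s): [2.22, 2.22, 2.79, 3.14, 3.14, 3.14].

## Interface

Orientations are given as [roll, pitch, yaw] about the fixed x, y, z axes, in that order (R = Rz(yaw) Ry(pitch) Rx(roll)).
In Python, from cell import env gives the robot as it stands.
- The arm moves only by the shell command python3 -m inch 'ROWS'. ROWS is JSON, a list of rows, each a list of 7 numbers: the turn, a rotation vector about the tool's x, y, z in rad, then the shift along the tool's x, y, z in cm, then the closure, from -1 (fully open) to 1 (shut). A call has 1 to 20 rows; each row shifts and turns the commanded pose from where the row before left it, along the tool's axes as they then stand; what a row does not reach is not made up. A row lasts 1/8 s, in which the tool goes at most 62.5 mm and 10.7 degrees, less where a joint would pass 70% of its speed; a pose out of reach is approached as far as the arm can. A call with a gripper value outside its range is refused whole. The fingers move at their own pace and stop on an object; the grip force is fixed at half the most. Time passes only in rows, so rows that do not move let the fingers close. It gives the time, the measured TCP pose, the force, the opening and the grip force at its end, in the units of the state.
- env.state(): the state, without advancing time (a new reading comes with each control period).
- env.read_camera(name): name is "scene" or "side" or "wrist"; returns a dict with "img" (400x640x3 uint8, red, green, blue), "depth" (400x640 float32, mm along the optical axis (not along the pixel's ray), 0 where there is no reading), "fx", "fy", "cx", "cy" (pixels), "position" and "orientation" of the camera in the world. Camera axes: x right, y down, z forward; pixel columns grow to the right and rows downward; lengths in mm; the calibration is good to about 2 mm. A picture is of the moment at which its call begins.
- env.job_done(): hands the job in; it is judged then, once.
Trained networks look in a picture, given as the dict that the camera call returned (one of the last four; its "shot" number tells which), for a name from the list of things; names that differ only in an ending like _2 or _b are one class to them, and where a whole thing is asked for, a point or a joint stands for the part that bears it (a point fixed in the world has none). Each returns a list of dicts, best first, with "score" (0 to 1); they miss things now and then, are a little off and sometimes report something else, mostly with a low value. They report only what shows in the picture. A call takes as long as a camera call.
- env.find_in(picture, target): "centre" ([x, y, z] in mm, in the coordinates of the camera as it stood for that picture, good to about 4 mm: the middle of the surface that is visible of it).
- env.trace(picture, target): "mask" (400x640 bool, what is visible of it).
The state is a dict: "t": time; "joints": joint angles; "qvel": joint speeds; "tau": joint torques, N m; "eef_pos": TCP position; "tcp_rot": TCP orientation; "ft_force": force on the tool from outside, world axes, zero at the start; "moment": the same for the moment, N m; "opening": opening from 0.0 (shut) to 1.0 (fully open); "grip_force": force on a finger pad.
Only numpy, scipy, OpenCV 4.12 (cv2) and the standard library are available. Lean on these libraries where they do the work, as an engineer would, in place of code of your own. Each camera call takes 0.05 s, during which the arm holds its last target. There are 200 camera calls.

## Working session

There is one attempt and no reset: what is moved stays moved. The work goes in short steps, Python scripts to look and compute and a shell command to move; the robot and the scene stay as the last step left them, time stands still between calls to the robot, and variables do not carry over. Pictures are saved under pics/ and viewed, at most 11 in all, crops included, and the job is handed in when it is done.

```bash
ls; mkdir -p pics; cat > h.py <<'E'
import numpy as np, cv2
from cell import env
from scipy.spatial.transform import Rotation as R
def shot(name,fn=None):
    p=env.read_camera(name)
    if fn: cv2.imwrite('pics/'+fn,cv2.cvtColor(p['img'],cv2.COLOR_RGB2BGR))
    return p
def camR(p):
    o=np.array(p['orientation'],float)
    if o.shape==(3,3): return o
    if o.size==4: return R.from_quat(o).as_matrix()
    return R.from_euler('xyz',o).as_matrix()
def W(p,c): return camR(p)@np.array(c)+np.array(p['position'])
def cloud(p,m):
    v,u=np.nonzero(m&(p['depth']>0)); d=p['depth'][v,u]
    c=np.stack([(u-p['cx'])/p['fx']*d,(v-p['cy'])/p['fy']*d,d],1)
    return c@camR(p).T+np.array(p['position'])
def rect(P):
    (c,s,a)=cv2.minAreaRect(P[:,:2].astype(np.float32)); return np.round(c,0),np.round(s,0),round(a,1)
E
python3 - <<'E'
from h import *
s=env.state(); print(s)
for n in ['scene','side']:
    p=shot(n,n+'0.png'); print(n,p['position'],p['orientation'],p['fx'])
    for t in ['rake','rack','bin','bin_bar','flap','flap_edge','flap_hinge','offcut_block','offcut_lap','offcut_thick','rake_end','bin_mouth']:
        try:
            r=env.find_in(p,t); print(t,[(round(q['score'],2),np.round(W(p,q['centre']))) for q in r[:2]])
        except Exception as e: print(t,e)
E
```

```text
pics
{'t': 0.0, 'joints': array([ 9.99355547e-01,  4.91534968e-01,  1.55946783e+00, -2.81252156e-05,
        1.09170444e+00, -1.05619683e-01]), 'qvel': array([-0.00010099, -0.00055183, -0.00218809, -0.00081063, -0.00124546,
       -0.00042752]), 'tau': array([ 1.15567640e-03, -6.12655449e+01, -2.58188546e+01,  6.92686485e-02,
        4.81588009e-02, -1.36088329e-04]), 'eef_pos': array([280.5806647 , 558.19365084, 214.07069938]), 'tcp_rot': array([-3.14048165e+00, -9.26979502e-05,  2.67578448e+00]), 'ft_force': array([-0.48472674,  0.88270545, -0.76274442]), 'moment': array([0.06687064, 0.02644822, 0.0021214 ]), 'grip_force': 0.0, 'opening': 1.0008496821844857}
scene [1259.15914291 -734.90430961  898.57575205] [-2.22869624  0.01474594  0.73814878] 434.0594529343121
rake [(0.93, array([502., 411.,  48.]))]
rack [(0.66, array([623., 394.,  62.])), (0.4, array([476., -46.,  20.]))]
bin [(0.92, array([589.,  92.,  61.])), (0.53, array([750., 324.,  83.]))]
bin_bar [(0.83, array([590.,  86.,  62.])), (0.36, array([473., -47.,  21.]))]
flap [(0.7, array([ 652., -110.,   42.]))]
flap_edge [(
[... 638 characters left out ...]
([626., 405.,  56.])), (0.36, array([753., 178.,  89.]))]
bin [(0.61, array([550.,  80.,  72.]))]
bin_bar [(0.9, array([545.,  88.,  76.]))]
flap [(0.68, array([ 641., -120.,   51.])), (0.21, array([ 498., -147.,   37.]))]
flap_edge [(0.75, array([ 633., -118.,   50.])), (0.54, array([501., 406.,  54.]))]
flap_hinge [(0.85, array([ 635., -118.,   52.])), (0.49, array([461., -57.,  28.]))]
offcut_block [(0.59, array([ 501., -147.,   40.])), (0.4, array([ 635., -119.,   51.]))]
offcut_lap [(0.63, array([462., -56.,  23.]))]
offcut_thick [(0.58, array([554., -50.,  41.])), (0.3, array([463., -58.,  28.]))]
rake_end [(0.7, array([497., 407.,  57.]))]
bin_mouth [(0.94, array([550.,  79.,  78.]))]
```

```bash
python3 - <<'E'
from h import *
# top-down orthographic height map & rgb from both cameras
for n in ['scene','side']:
    p=shot(n); P=cloud(p,np.ones((400,640),bool)); v,u=np.nonzero(p['depth']>0); C=p['img'][v,u]
    np.savez(n+'0.npz',P=P,C=C)
    for t in ['rake','rack','bin','flap','offcut_block','offcut_lap','offcut_thick']:
        r=env.trace(p,t)
        if not r: print(n,t,'none'); continue
        Q=cloud(p,r[0]['mask'])
        h=np.percentile(Q[:,2],97); T=Q[Q[:,2]>h-8]
        print(n,t,round(r[0]['score'],2),'top',round(h),rect(T),'all',rect(Q))
P=[];C=[]
for n in ['scene','side']:
    d=np.load(n+'0.npz');P.append(d['P']);C.append(d['C'])
P=np.concatenate(P);C=np.concatenate(C)
o=np.argsort(P[:,2]);P=P[o];C=C[o]
img=np.zeros((600,800,3),np.uint8)
# 1px = 1.5mm ; col = (600 - y)/1.5 ; row=(950-x)/1.5
c=((600-P[:,1])/1.5).astype(int); r=((1000-P[:,0])/1.5).astype(int)
k=(c>=0)&(c<799)&(r>=0)&(r<599)&(P[:,2]<300)
for dr in (0,1):
  for dc in (0,1): img[r[k]+dr,c[k]+dc]=C[k][:,::-1]
cv2.imwrite('pics/top.png',img)
E
```

```text
scene rake 0.68 top 60 (array([517., 425.]), array([117., 118.]), 34.4) all (array([493., 456.]), array([119., 198.]), 35.4)
scene rack 0.73 top 72 (array([655., 329.]), array([168., 306.]), 12.8) all (array([649., 407.]), array([168., 454.]), 45.4)
scene bin 0.86 top 91 (array([519., 135.]), array([226., 222.]), 88.8) all (array([482.,  76.]), array([332., 593.]), 2.2)
scene flap 0.62 top 72 (array([643., -95.]), array([ 22., 239.]), 2.2) all (array([615., -73.]), array([ 78., 287.]), 2.2)
scene offcut_block 0.85 top 39 (array([ 505., -134.]), array([43., 69.]), 6.4) all (array([ 505., -134.]), array([45., 69.]), 7.3)
scene offcut_lap 0.62 top 40 (array([468., -49.]), array([40., 37.]), 9.6) all (array([457., -29.]), array([71., 93.]), 41.4)
scene offcut_thick 0.94 top 46 (array([559., -31.]), array([61., 43.]), 81.3) all (array([559., -31.]), array([63., 44.]), 82.8)
side rake 0.66 top 61 (array([493., 412.]), array([97., 95.]), 55.2) all (array([519., 434.]), array([ 73., 173.]), 6.0)
side rack 0.82 top 73 (array([628., 426.]), array([165.,  79.]), 5.4) all (array([620., 480.]), array([171., 190.]), 7.2)
side bin 0.86 top 93 (array([515., 139.]), array([151., 234.]), 74.4) all (array([519.,  29.]), array([466., 302.]), 85.6)
side flap 0.91 top 73 (array([642., -96.]), array([ 20., 235.]), 1.1) all (array([653., -76.]), array([ 54., 276.]), 0.3)
side offcut_block 0.91 top 40 (array([ 502., -135.]), array([40., 67.]), 6.3) all (array([ 501., -120.]), array([42., 97.]), 4.4)
side offcut_lap 0.86 top 42 (array([464., -50.]), array([39., 39.]), 7.5) all (array([462., -36.]), array([39., 67.]), 5.6)
side offcut_thick 0.88 top 48 (array([555., -31.]), array([64., 40.]), 83.6) all (array([562., -29.]), array([71., 54.]), 84.2)
```

View pics/scene0.png

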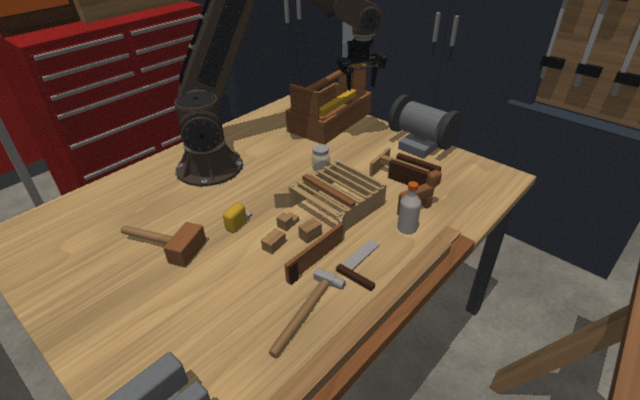

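View pics/top.png

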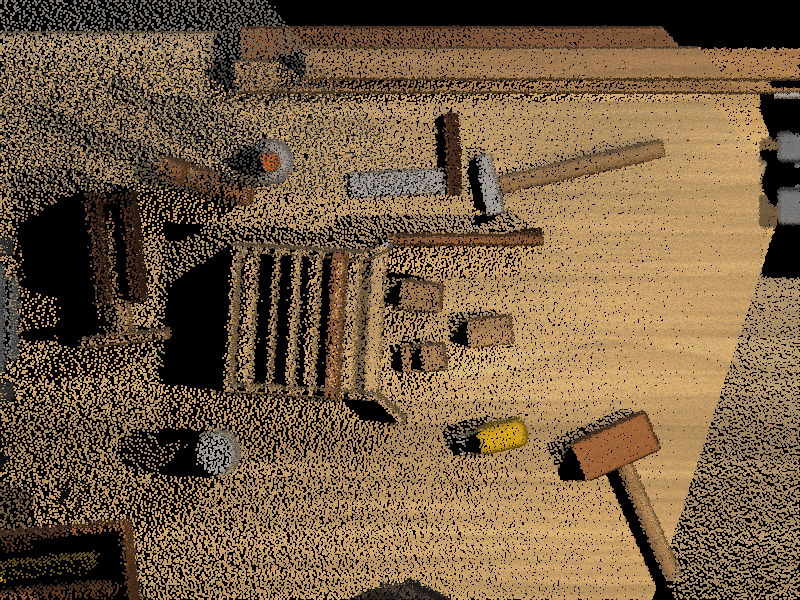

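The view shows the bin (around 340,195 px) with its mouth facing world −y. The three offcuts sit around (285,230), and the flap at (315,250) is open. The rake's blade is at (380,163) with its handle in the rack at (413,170). Next I'll measure precise poses.

```bash
python3 - <<'E'
from h import *
for n in ['scene','side']:
    P=np.load(n+'0.npz')['P']
    def box(a,b,c,d,e,f):
        m=(P[:,0]>a)&(P[:,0]<b)&(P[:,1]>c)&(P[:,1]<d)&(P[:,2]>e)&(P[:,2]<f); return P[m]
    print(n)
    B=box(460,535,330,490,57,66); print('blade',len(B),rect(B),B[:,2].mean(),np.percentile(B,[2,98],axis=0).round())
    Hd=box(515,545,380,440,50,66); print('handle',len(Hd),Hd.mean(0).round(),np.percentile(Hd,[2,98],axis=0).round())
    b=box(395,640,50,110,88,99); print('bar',len(b),rect(b))
    r=box(390,650,0,270,76,87); print('roof',len(r),rect(r))
    f=box(620,665,-240,40,68,77); print('flap',len(f),rect(f))
    k=box(660,800,-220,-60,20,60); print('near flap',np.percentile(k,[1,99],axis=0).round())
E
```

```text
scene
blade 51 (array([514., 408.]), array([ 45., 118.]), 7.1) 58.75098555962584 [[489. 348.  57.]
 [535. 462.  61.]]
handle 37 [529. 413.  57.] [[516. 402.  51.]
 [544. 427.  60.]]
bar 276 (array([518.,  97.]), array([ 24., 222.]), 87.0)
roof 1232 (array([519., 142.]), array([237., 225.]), 86.4)
flap 294 (array([643., -88.]), array([ 27., 254.]), 4.2)
near flap [[ 684. -218.   20.]
 [ 770.  -87.   28.]]
side
blade 93 (array([509., 415.]), array([ 47., 129.]), 5.8) 59.193252565212354 [[482. 354.  57.]
 [532. 473.  62.]]
handle 46 [530. 413.  57.] [[516. 402.  51.]
 [544. 429.  62.]]
bar 373 (array([514.,  97.]), array([ 25., 220.]), 87.3)
roof 1662 (array([522., 139.]), array([241., 231.]), 86.6)
flap 322 (array([640., -88.]), array([ 23., 251.]), 3.0)
near flap [[ 679. -218.   20.]
 [ 765.  -79.   28.]]
```

```bash
cat >> h.py <<'E'
def plan(tgt,yaw,n):
    s=env.state(); p=np.array(s['eef_pos']); r=R.from_euler('xyz',s['tcp_rot'])
    T=R.from_euler('xyz',[np.pi,0,yaw]); rv=(r.inv()*T).as_rotvec()
    print('from',p.round(1),'yaw',s['tcp_rot'][2].round(3),'t',round(s['t'],2))
    d=(np.array(tgt)-p)/n; step=R.from_rotvec(rv/n); rows=[]; cur=r
    for i in range(n):
        new=cur*step   # turn first, then shift in turned axes
        sh=new.inv().apply(d)/10; rows.append([*np.round(rv/n,3),*np.round(sh,2)]); cur=new
    for q in rows: print([float(x) for x in q])
E
python3 -c "
from h import *
plan([480,400,230],np.pi/2,8)"
```

```text
from [280.7 558.4 214.7] yaw 2.676 t 2.1
[0.0, -0.0, 0.138, -3.18, -0.22, -0.19]
[0.0, -0.0, 0.138, -3.17, 0.22, -0.19]
[0.0, -0.0, 0.138, -3.11, 0.66, -0.19]
[0.0, -0.0, 0.138, -2.99, 1.08, -0.19]
[0.0, -0.0, 0.138, -2.82, 1.48, -0.19]
[0.0, -0.0, 0.138, -2.58, 1.86, -0.19]
[0.0, -0.0, 0.138, -2.3, 2.19, -0.19]
[0.0, -0.0, 0.138, -1.98, 2.49, -0.19]
```

```bash
python3 -m inch '[[0,0,0.138,-3.2,-0.2,-0.2,0.2],[0,0,0.138,-3.2,0.2,-0.2,0.2],[0,0,0.138,-3.1,0.7,-0.2,0.2],[0,0,0.138,-3,1.1,-0.2,0.2],[0,0,0.138,-2.8,1.5,-0.2,0.2],[0,0,0.138,-2.6,1.9,-0.2,0.2],[0,0,0.138,-2.3,2.2,-0.2,0.2],[0,0,0.138,-2,2.5,-0.2,0.2],[0,0,0,0,0,0,0.2],[0,0,0,0,0,0,0.2]]'
python3 - <<'E'
from h import *
p=shot('wrist','w1.png'); P=cloud(p,np.ones((400,640),bool)); np.save('w1.npy',P)
print(p['position'],p['orientation'])
m=(P[:,2]>54)&(P[:,2]<64)&(P[:,1]>320)&(P[:,1]<500)&(P[:,0]>440)&(P[:,0]<513)
B=P[m]; print(len(B),rect(B),B[:,2].mean())
H=P[(P[:,2]>54)&(P[:,2]<64)&(P[:,1]>380)&(P[:,1]<445)&(P[:,0]>515)&(P[:,0]<545)]; print('h',len(H),rect(H))
K=P[(P[:,2]>67)&(P[:,2]<77)&(P[:,1]>340)&(P[:,1]<500)&(P[:,0]>500)&(P[:,0]<760)]; print('rack',len(K),rect(K) if len(K) else '')
E
```

```text
t: 3.35
eef_pos: [500.8, 429.5, 230.5]
tcp_rot: [-3.141, 0.0, 1.574]
ft_force: [0.3, 0.6, -0.8]
opening: 0.403
grip_force: 0.0
[499.49562392 505.768774   399.87229895] [2.86643837e+00 1.15418950e-03 3.12443506e-03]
1945 (array([499., 417.]), array([ 30., 129.]), 6.1) 59.057713155747834
h 751 (array([529., 425.]), array([33., 35.]), 7.6)
rack 8856 (array([642., 400.]), array([189., 137.]), 6.0)
```

View pics/w1.png

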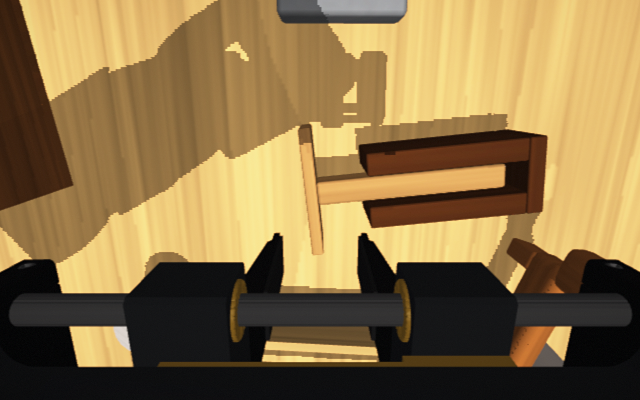

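```bash
sed -i 's/new.inv().apply(d)/cur.inv().apply(d)/' h.py; python3 - <<'E'
from h import *
P=np.load('w1.npy'); m=(P[:,2]>54)&(P[:,2]<64)&(P[:,1]>320)&(P[:,1]<500)&(P[:,0]>440)&(P[:,0]<640); P=P[m]
for a in (4.5,5,5.5,6,6.5,7):
    a=np.radians(a); e=np.array([np.cos(a),np.sin(a)]); f=np.array([-e[1],e[0]])
    u=P[:,:2]@e; v=P[:,:2]@f
    b=np.abs(v-np.median(v))>22  # blade wings
    w=np.abs(v-v.mean())<200
    h=(u>u.min()+50)
    print(round(np.degrees(a),1),'blade u',np.percentile(u[b],[1,50,99]).round(1),'v',np.percentile(v[b],[.5,99.5]).round(1),'handle v',np.percentile(v[h],[2,98]).round(1))
    vc=np.percentile(v[h],[2,98]).mean(); uc=np.percentile(u[b],[1,99]).mean(); print(' origin',(uc*e+vc*f).round(1))
    for o in (30,): print(' grasp +v,-v',(uc*e+(vc+o)*f).round(1),(uc*e+(vc-o)*f).round(1))
E
```

```text
4.5 blade u [515.  523.1 667.5] v [312.  440.3] handle v [362.7 415.9]
 origin [558.9 434.5]
 grasp +v,-v [556.5 464.4] [561.2 404.6]
5.0 blade u [518.6 526.4 671.1] v [307.4 435.8] handle v [357.5 410.3]
 origin [559.1 434.3]
 grasp +v,-v [556.5 464.2] [561.7 404.4]
5.5 blade u [522.2 529.6 674.6] v [302.8 431.2] handle v [352.2 404.7]
 origin [559.4 434.1]
 grasp +v,-v [556.5 464. ] [562.3 404.2]
6.0 blade u [525.7 532.8 678.1] v [298.2 426.6] handle v [346.8 399.1]
 origin [559.6 433.8]
 grasp +v,-v [556.5 463.7] [562.8 404. ]
6.5 blade u [528.7 536.  681.6] v [293.5 421.9] handle v [341.2 393.6]
 origin [559.7 433.5]
 grasp +v,-v [556.3 463.3] [563.1 403.7]
7.0 blade u [531.5 539.1 685. ] v [288.8 417.2] handle v [335.3 388.1]
 origin [559.6 433.1]
 grasp +v,-v [556.  462.9] [563.3 403.4]
```

```bash
python3 -c "
from h import *
plan([494.5,384.2,110],1.676,3)"
```

```text
from [500.6 429.7 230.6] yaw 1.574 t 3.4
[-0.0, 0.0, -0.034, -1.52, -0.21, 4.02]
[-0.0, 0.0, -0.034, -1.51, -0.26, 4.02]
[-0.0, 0.0, -0.034, -1.5, -0.31, 4.02]
```

```bash
python3 -m inch '[[0,0,-0.034,-1.5,-0.2,4,0.2],[0,0,-0.034,-1.5,-0.26,4,0.2],[0,0,-0.034,-1.5,-0.3,4,0.2],[0,0,0,0,0,3,0.2],[0,0,0,0,0,3,0.2],[0,0,0,0,0,2.4,0.2],[0,0,0,0,0,0.6,0.2],[0,0,0,0,0,0,0.2]]'
```

```text
t: 4.4
eef_pos: [495.1, 384.6, 21.0]
tcp_rot: [3.141, -0.0, 1.675]
ft_force: [0.2, 0.7, 1.1]
opening: 0.393
grip_force: 0.0
```

```bash
python3 -m inch '[[0,0,0,0,0,0,1],[0,0,0,0,0,0,1],[0,0,0,0,0,0,1],[0,0,0,0,0,0,1],[0,0,0,0,0,0,1],[0,0,0,0,0,-0.5,1],[0,0,0,0,0,-1.2,1],[0,0,0,0,0,-1.5,1],[0,0,0,0,0,-1.5,1],[0,0,0,0,0,-1.8,1],[0,0,0,0,0,-1.8,1],[0,0,0,0,0,-1.8,1],[0,0,0,0,0,-1.8,1],[0,0,0,0,0,-1,1],[0,0,0,0,0,0,1]]'; python3 - <<'E'
from h import *
p=shot('scene','s2.png'); 
im=cv2.imread('pics/s2.png')[80:280,260:520]; cv2.imwrite('pics/s2c.png',cv2.resize(im,None,fx=3,fy=3))
P=cloud(p,np.ones((400,640),bool))
E
```

```text
t: 6.28
eef_pos: [495.5, 384.2, 150.3]
tcp_rot: [3.141, -0.001, 1.674]
ft_force: [-0.8, 0.2, -1.2]
opening: 0.13
grip_force: 30.0
```

View pics/s2c.png

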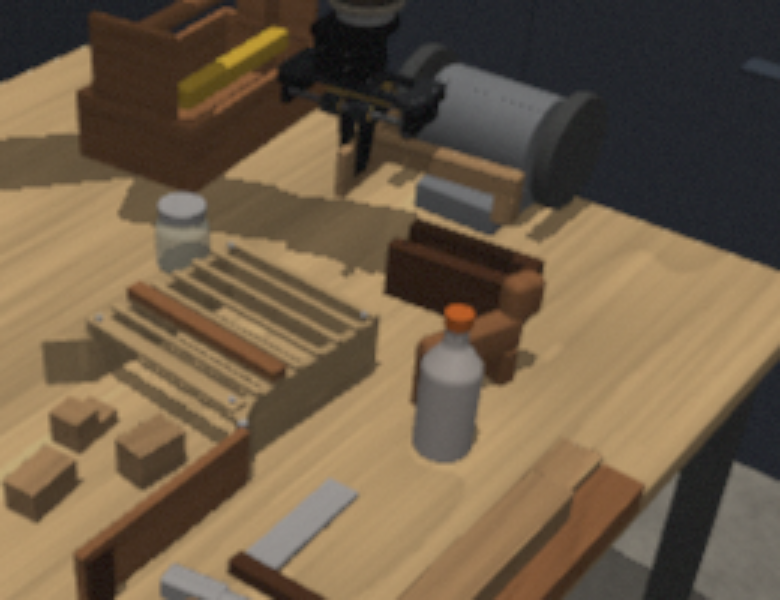

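```bash
python3 -c "
from h import *
plan([466.6,-230.8,150],-0.052,20)"
```

```text
from [495.3 384.  149.6] yaw 1.674 t 6.33
[-0.0, -0.0, 0.086, -3.04, -0.46, -0.0]
[-0.0, -0.0, 0.086, -3.07, -0.19, -0.0]
[-0.0, -0.0, 0.086, -3.08, 0.07, -0.0]
[-0.0, -0.0, 0.086, -3.06, 0.34, -0.0]
[-0.0, -0.0, 0.086, -3.02, 0.6, -0.0]
[-0.0, -0.0, 0.086, -2.96, 0.86, -0.0]
[-0.0, -0.0, 0.086, -2.87, 1.11, -0.0]
[-0.0, -0.0, 0.086, -2.77, 1.35, -0.0]
[-0.0, -0.0, 0.086, -2.64, 1.58, -0.0]
[-0.0, -0.0, 0.086, -2.49, 1.81, -0.0]
[-0.0, -0.0, 0.086, -2.33, 2.01, -0.0]
[-0.0, -0.0, 0.086, -2.14, 2.21, -0.0]
[-0.0, -0.0, 0.086, -1.95, 2.38, -0.0]
[-0.0, -0.0, 0.086, -1.73, 2.54, -0.0]
[-0.0, -0.0, 0.086, -1.51, 2.68, -0.0]
[-0.0, -0.0, 0.086, -1.27, 2.8, -0.0]
[-0.0, -0.0, 0.086, -1.03, 2.9, -0.0]
[-0.0, -0.0, 0.086, -0.77, 2.98, -0.0]
[-0.0, -0.0, 0.086, -0.51, 3.03, -0.0]
[-0.0, -0.0, 0.086, -0.25, 3.07, -0.0]
```

```bash
python3 -m inch '[[0,0,0.086,-3,-0.5,0,1],[0,0,0.086,-3.1,-0.2,0,1],[0,0,0.086,-3.1,0.1,0,1],[0,0,0.086,-3.1,0.3,0,1],[0,0,0.086,-3,0.6,0,1],[0,0,0.086,-3,0.9,0,1],[0,0,0.086,-2.9,1.1,0,1],[0,0,0.086,-2.8,1.3,0,1],[0,0,0.086,-2.6,1.6,0,1],[0,0,0.086,-2.5,1.8,0,1],[0,0,0.086,-2.3,2,0,1],[0,0,0.086,-2.1,2.2,0,1],[0,0,0.086,-2,2.4,0,1],[0,0,0.086,-1.7,2.5,0,1],[0,0,0.086,-1.5,2.7,0,1],[0,0,0.086,-1.3,2.8,0,1],[0,0,0.086,-1,2.9,0,1],[0,0,0.086,-0.8,3,0,1],[0,0,0.086,-0.5,3,0,1],[0,0,0.086,-0.3,3.1,0,1]]'
python3 - <<'E'
from h import *
plan([466.6,-230.8,40],-0.052,1)
p=shot('side','s3.png'); cv2.imwrite('pics/s3c.png',cv2.resize(cv2.imread('pics/s3.png')[120:400,250:640],None,fx=2,fy=2))
E
```

```text
t: 8.82
eef_pos: [466.8, -232.3, 148.9]
tcp_rot: [-3.141, 0.001, -0.049]
ft_force: [0.2, 0.5, -2.1]
opening: 0.122
grip_force: 30.0
from [ 466.8 -232.3  148.9] yaw -0.049 t 8.82
[-0.001, 0.001, 0.003, -0.02, -0.14, 10.89]
```

View pics/s3c.png

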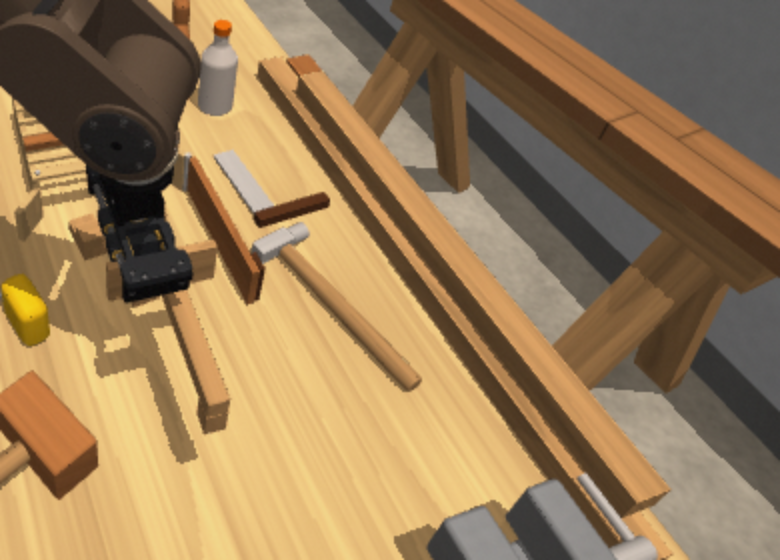

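The rake is held level over the bench, with its handle pointing away from the bin and its foot at (213,415). I'll set it down now.

```bash
python3 -m inch '[[0,0,0,0,0,2.5,1],[0,0,0,0,0,3,1],[0,0,0,0,0,3,1],[0,0,0,0,0,2.5,1],[0,0,0,0,0,1,1],[0,0,0,0,0,0.5,1],[0,0,0,0,0,0.3,1],[0,0,0,0,0,0,1]]'
```

```text
t: 9.88
eef_pos: [467.3, -231.5, 22.0]
tcp_rot: [3.141, -0.001, -0.046]
ft_force: [0.3, -0.5, -1.5]
opening: 0.126
grip_force: 30.0
```

```bash
python3 -m inch '[[0,0,0,0,0,0.1,1],[0,0,0,0,0,0.1,1],[0,0,0,0,0,0,1],[0,0,0,0,0,0,0.2],[0,0,0,0,0,0,0.2],[0,0,0,0,0,0,0.2],[0,0,0,0,0,-2,0.2],[0,0,0,0,0,-4,0.2],[0,0,0,0,0,-4,0.2],[0,0,0,0,0,-4,0.2],[0,0,0,0,0,-4,0.2]]'
python3 - <<'E'
from h import *
for n in ('side','scene'):
    p=shot(n); r=env.trace(p,'rake'); Q=cloud(p,r[0]['mask']); print(n,r[0]['score'],len(Q))
    T=Q[(Q[:,2]>52)&(Q[:,2]<66)]; print(rect(T),np.percentile(T,[1,99],axis=0).round())
    np.save('r_%s.npy'%n,Q)
plan([490,-377.5,140],1.518,16)
E
```

```text
t: 11.25
eef_pos: [466.9, -231.3, 200.9]
tcp_rot: [-3.141, 0.0, -0.046]
ft_force: [0.5, -0.2, -1.0]
opening: 0.399
grip_force: 0.0
side 0.92 1773
(array([ 494., -327.]), array([197., 129.]), 87.1) [[ 439. -423.   53.]
 [ 559. -229.   62.]]
scene 0.89 1558
(array([ 498., -325.]), array([197., 132.]), 87.3) [[ 445. -422.   52.]
 [ 564. -228.   62.]]
from [ 467.1 -231.4  199.8] yaw -0.046 t 11.45
[0.0, -0.0, -0.098, 0.18, 0.91, 0.37]
[0.0, -0.0, -0.098, 0.1, 0.92, 0.37]
[0.0, -0.0, -0.098, 0.01, 0.92, 0.37]
[0.0, -0.0, -0.098, -0.08, 0.92, 0.37]
[0.0, -0.0, -0.098, -0.17, 0.91, 0.37]
[0.0, -0.0, -0.098, -0.26, 0.89, 0.37]
[0.0, -0.0, -0.098, -0.35, 0.86, 0.37]
[0.0, -0.0, -0.098, -0.43, 0.82, 0.37]
[0.0, -0.0, -0.098, -0.51, 0.77, 0.37]
[0.0, -0.0, -0.098, -0.58, 0.72, 0.37]
[0.0, -0.0, -0.098, -0.65, 0.66, 0.37]
[0.0, -0.0, -0.098, -0.71, 0.59, 0.37]
[0.0, -0.0, -0.098, -0.76, 0.52, 0.37]
[0.0, -0.0, -0.098, -0.81, 0.44, 0.37]
[0.0, -0.0, -0.098, -0.85, 0.36, 0.37]
[0.0, -0.0, -0.098, -0.88, 0.28, 0.37]
```

```bash
python3 -m inch '[[0,0,-0.157,0.3,1.5,0.6,-0.1],[0,0,-0.157,0.1,1.5,0.6,-0.1],[0,0,-0.157,-0.2,1.5,0.6,-0.1],[0,0,-0.157,-0.4,1.4,0.6,-0.1],[0,0,-0.157,-0.6,1.3,0.6,-0.1],[0,0,-0.157,-0.8,1.2,0.6,-0.1],[0,0,-0.157,-1,1,0.6,-0.1],[0,0,-0.157,-1.2,0.9,0.6,-0.1],[0,0,-0.157,-1.3,0.7,0.6,-0.1],[0,0,-0.157,-1.4,0.5,0.6,-0.1],[0,0,0,0,0,0,-0.1]]'
python3 -c "
from h import *
plan([493.4,-379,27],1.522,1)"
```

```text
t: 12.82
eef_pos: [487.4, -377.5, 137.5]
tcp_rot: [-3.139, -0.002, 1.522]
ft_force: [0.5, 1.0, -1.3]
opening: 0.549
grip_force: 0.0
from [ 487.4 -377.5  137.5] yaw 1.522 t 12.82
[-0.002, -0.002, -0.0, -0.14, 0.64, 11.05]
```

```bash
python3 -m inch '[[0,0,0,-0.15,0.6,3,-0.1],[0,0,0,0,0,4,-0.1],[0,0,0,0,0,3,-0.1],[0,0,0,0,0,1,-0.1],[0,0,0,0,0,0,-0.1],[0,0,0,0,0,0,1],[0,0,0,0,0,0,1],[0,0,0,0,0,0,1],[0,0,0,0,0,0,1],[0,0,0,0,0,0,1],[0,0,0,0,0,-0.15,1],[0,0,0,1,0,0,1],[0,0,0,2,0,0,1],[0,0,0,2,0,0,1],[0,0,0,1.5,0,0,1],[0,0,0,1.5,0,0,1],[0,0,0,1.5,0,0,1],[0,0,0,1.5,0,0,1],[0,0,0,1.5,0,0,1],[0,0,0,1.5,0,0,1]]'
python3 - <<'E'
from h import *
shot('side','s4.png'); p=shot('scene','s4b.png')
a=cv2.imread('pics/s4.png')[150:330,190:450];b=cv2.imread('pics/s4b.png')[150:330,190:450]
cv2.imwrite('pics/s4c.png',cv2.resize(np.vstack([a,b]),None,fx=1.65,fy=1.65))
E
```

```text
t: 15.32
eef_pos: [500.6, -238.5, 31.1]
tcp_rot: [3.141, -0.0, 1.524]
ft_force: [0.5, -0.6, -1.6]
opening: 0.248
grip_force: 30.0
```

View pics/s4c.png

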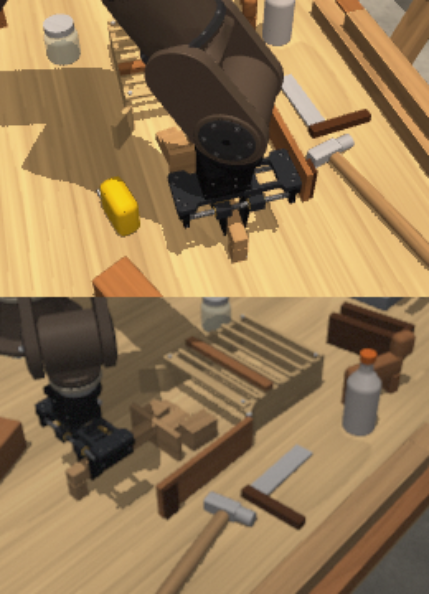

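The blade is behind the block and pushing it between the other two offcuts, in front of the mouth. I'll continue.

```bash
python3 -m inch '[[0,0,0,1.4,0,0.05,1],[0,0,0,1.4,0,0.05,1],[0,0,0,1.4,0,0,1],[0,0,0,1.4,0,0,1],[0,0,0,1.4,0,0,1],[0,0,0,1.4,0,0,1],[0,0,0,1.4,0,0,1],[0,0,0,1.4,0,0,1]]'
python3 - <<'E'
from h import *
p=shot('scene','s5b.png'); q=shot('side')
for n,t in (('scene',p),('side',q)):
    for k in ['offcut_block','offcut_lap','offcut_thick']:
        r=env.find_in(t,k); print(n,k,[(round(z['score'],2),np.round(W(t,z['centre']))) for z in r[:2]])
cv2.imwrite('pics/s5c.png',cv2.resize(cv2.imread('pics/s5b.png')[150:300,220:420],None,fx=3,fy=3))
E
```

```text
t: 16.42
eef_pos: [505.8, -126.6, 30.1]
tcp_rot: [3.141, -0.0, 1.524]
ft_force: [0.6, -1.6, -1.1]
opening: 0.251
grip_force: 30.0
scene offcut_block [(0.61, array([520.,  54.,  39.])), (0.29, array([595.,  89.,  66.]))]
scene offcut_lap [(0.64, array([739., -56.,   9.])), (0.6, array([476.,  56.,  35.]))]
scene offcut_thick [(0.44, array([578.,  43.,  25.]))]
side offcut_block []
side offcut_lap [(0.53, array([468.,  57.,  37.]))]
side offcut_thick []
```

View pics/s5c.png

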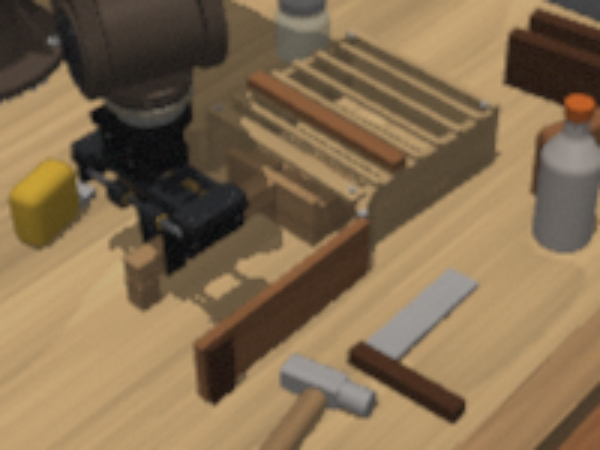

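All three offcuts are ahead of the blade at the mouth (around 285,190 in the crop). I'll push on into the bin.

```bash
python3 -m inch '[[0,0,0,1.3,0,0,1],[0,0,0,1.3,0,0,1],[0,0,0,1.3,0,0,1],[0,0,0,1.3,0,0,1],[0,0,0,1.3,0,0,1],[0,0,0,1.3,0,0,1],[0,0,0,1,0,0,1],[0,0,0,0.4,0,0,1],[0,0,0,0,0,0,1]]'
python3 - <<'E'
from h import *
p=shot('scene','s6b.png'); q=shot('side')
for n,t in (('scene',p),('side',q)):
    for k in ['offcut_block','offcut_lap','offcut_thick']:
        r=env.find_in(t,k); print(n,k,[(round(z['score'],2),np.round(W(t,z['centre']))) for z in r[:2]])
P=np.vstack([cloud(p,np.ones((400,640),bool)),cloud(q,np.ones((400,640),bool))])
d=P[:,:2]-[518,137]; a=np.radians(87); X=d@[np.cos(a),np.sin(a)]; Y=d@[-np.sin(a),np.cos(a)]
m=(abs(X)<105)&(abs(Y)<95)&(P[:,2]>14)&(P[:,2]<64)
H,_,_=np.histogram2d(X[m],Y[m],bins=[np.arange(-110,111,10),np.arange(-100,101,10)])
# max height map (dm)
M=np.zeros((22,20),int)
for x,y,z in zip(X[m],Y[m],P[m,2]): i,j=int((x+110)//10),int((y+100)//10); M[i,j]=max(M[i,j],int(z))
for i in range(22): print(-110+10*i,' '.join('%2d'%v if v else ' .' for v in M[i]))
E
```

```text
t: 17.95
eef_pos: [510.1, -35.3, 30.1]
tcp_rot: [-3.142, -0.0, 1.524]
ft_force: [0.5, -0.0, -0.7]
opening: 0.25
grip_force: 30.0
scene offcut_block []
scene offcut_lap []
scene offcut_thick [(0.75, array([750., 324.,  84.])), (0.74, array([336., 259.,  44.]))]
side offcut_block []
side offcut_lap []
side offcut_thick []
-110  .  .  .  .  .  .  .  .  .  .  .  .  .  .  .  .  .  .  .  .
-100  .  .  .  .  .  .  .  .  .  .  .  .  .  .  .  .  .  .  .  .
-90  .  .  .  .  .  .  .  .  .  .  .  .  .  .  .  .  .  .  .  .
-80  .  .  .  .  .  .  .  .  .  .  .  .  .  .  .  .  .  .  .  .
-70  .  .  .  .  .  .  .  .  .  .  .  .  .  .  .  .  .  .  .  .
-60  .  .  .  .  .  .  .  . 57  .  .  .  .  .  .  .  .  .  .  .
-50  .  .  .  .  .  .  .  . 60 60  .  .  .  .  .  .  .  .  .  .
-40  .  .  . 54 53 56 56 53 58 59 58 54 55 58 61 60 54  .  .  .
-30  .  .  . 44  . 41 45  .  .  .  .  .  . 55  . 46 49  .  . 34
-20  .  .  . 35  .  .  .  .  .  .  .  .  .  .  .  .  .  .  .  .
-10  .  .  .  .  .  .  .  .  .  .  .  .  .  .  .  . 32  .  .  .
0  .  .  .  .  .  .  .  .  .  .  .  .  .  .  .  .  .  .  .  .
10  .  .  .  .  .  .  .  .  .  .  .  .  .  .  .  .  .  .  .  .
20  .  .  . 32  . 47  .  .  .  .  .  .  .  .  .  .  .  .  .  .
30  .  .  . 46 45 43 45 44 36  . 37  .  .  .  .  .  .  .  . 47
40  .  .  . 33  . 40 41  . 36 38 34 35  .  .  .  .  .  .  .  .
50  .  .  .  .  .  .  .  .  .  .  .  .  .  .  .  .  .  .  .  .
60  .  .  .  .  .  .  .  .  .  .  .  .  .  .  .  .  .  .  . 44
70  .  .  .  .  .  .  .  .  .  .  .  .  .  .  .  .  .  .  .  .
80  .  .  .  .  .  .  .  .  .  .  .  .  .  .  .  .  .  .  .  .
90  .  .  .  .  .  .  .  .  .  .  .  .  .  .  .  .  .  .  .  .
100  .  .  .  .  .  .  .  . 40  .  .  .  .  .  .  .  . 49  .  .
```

```bash
python3 -m inch '[[0,0,0,-1,0,0,1],[0,0,0,-2.5,0,0,1],[0,0,0,-3,0,0,1],[0,0,0,-3,0,0,1],[0,0,0,-3,0,0,1],[0,0,0,-3,0,0,1],[0,0,0,-3,0,0,1],[0,0,0,-3,0,0,1],[0,0,0,-3,0,0,1],[0,0,0,-3,0,0,1],[0,0,0,-3,0,0,1],[0,0,0,-2.5,0,0,1],[0,0,0,-1.5,0,0,1],[0,0,0,0,0,0,1]]'
python3 - <<'E'
from h import *
p=shot('scene','s7b.png'); q=shot('side','s7s.png')
P=np.vstack([cloud(p,np.ones((400,640),bool)),cloud(q,np.ones((400,640),bool))])
d=P[:,:2]-[518,137]; a=np.radians(87); X=d@[np.cos(a),np.sin(a)]; Y=d@[-np.sin(a),np.cos(a)]
M=np.zeros((30,20),int)
m=(X>-190)&(X<110)&(abs(Y)<100)&(P[:,2]>12)&(P[:,2]<64)
for x,y,z in zip(X[m],Y[m],P[m,2]): i,j=int((x+190)//10),int((y+100)//10); M[i,j]=max(M[i,j],int(z))
for i in range(30): print(-190+10*i,' '.join('%2d'%v if v else ' .' for v in M[i]))
a=cv2.imread('pics/s7b.png')[165:250,260:400];b=cv2.imread('pics/s7s.png')[150:250,250:390]
cv2.imwrite('pics/s7c.png',cv2.resize(np.vstack([a,b]),None,fx=3.2,fy=3.2))
E
```

```text
t: 20.1
eef_pos: [493.8, -381.3, 30.1]
tcp_rot: [3.141, 0.001, 1.523]
ft_force: [-0.2, -2.0, 1.6]
opening: 0.258
grip_force: 30.0
-190  .  .  .  .  .  .  .  .  .  .  .  .  .  .  .  .  .  .  .  .
-180  .  .  .  .  .  .  .  .  .  .  .  .  .  .  .  .  .  .  .  .
-170  .  .  .  .  .  .  .  .  .  .  .  .  .  .  .  .  .  .  .  .
-160  .  .  .  .  .  .  .  .  .  .  .  .  .  .  .  .  .  .  .  .
-150  .  .  .  .  .  .  .  .  .  .  .  .  .  .  .  .  .  .  .  .
-140  .  .  .  .  .  .  .  .  .  .  .  .  .  .  .  .  .  .  .  .
-130  .  .  .  .  .  .  .  .  .  .  .  .  .  .  .  .  .  .  .  .
-120  .  .  .  .  .  .  .  .  .  .  .  .  .  .  .  .  .  .  . 52
-110  .  .  .  .  .  .  .  .  .  .  .  .  .  .  .  .  .  .  . 63
-100  .  .  .  .  .  .  .  .  .  .  .  .  .  .  .  .  .  .  . 59
-90  .  .  .  .  .  .  .  .  .  .  .  .  .  .  .  .  .  .  . 35
-80  .  .  .  .  .  .  .  .  .  .  .  .  .  .  .  .  .  .  . 32
-70  .  .  .  .  .  .  .  .  .  .  .  .  .  .  .  .  .  .  . 59
-60  .  .  .  .  .  .  .  .  .  .  .  .  .  .  .  .  .  .  . 57
-50  .  .  .  .  .  .  .  .  .  .  .  .  .  .  .  .  .  .  . 38

[... 248 characters left out ...]
.  . 23
0  .  .  .  .  .  .  .  .  .  .  .  .  .  .  .  .  .  .  . 16
10  .  .  .  .  .  .  .  .  .  .  .  .  .  .  .  .  .  .  . 62
20  .  .  . 45  .  . 45  .  .  .  .  .  .  .  .  .  .  .  . 55
30  .  .  . 44 46 45 45 43  . 35  .  .  .  .  .  .  .  .  . 44
40  .  .  . 41 42  . 42  . 38 36 37 33  .  .  .  .  .  .  . 63
50  .  .  .  .  .  .  .  .  .  .  .  .  .  .  .  .  .  .  . 63
60  .  .  .  .  .  .  .  .  .  .  .  .  .  .  .  .  .  .  . 63
70  .  .  .  .  .  .  .  .  .  .  .  .  .  .  .  .  .  .  . 51
80  .  .  .  .  .  .  .  .  .  .  .  .  .  .  .  .  .  .  . 60
90  .  .  .  .  .  .  .  .  .  .  .  .  .  .  .  .  .  .  . 61
100  . 63 63 39 37 42 62 46 35 45 45 49 49 36 45 42 45  . 41 55
```

View pics/s7c.png

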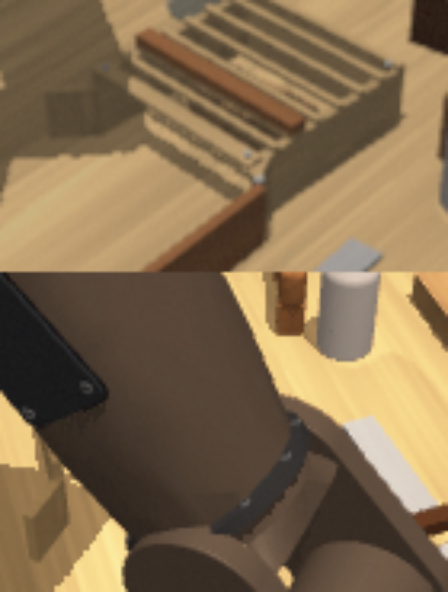

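All three offcuts lie in a row past the bar, with their rear faces at about bin x = −25, and nothing is left in front. I'll set the rake down.

```bash
python3 -m inch '[[0,0,0,0,0,0.1,1],[0,0,0,0,0,0.1,1],[0,0,0,0,0,0.05,1],[0,0,0,0,0,0,1]]'; python3 -m inch '[[0,0,0,0,0,0,-0.1],[0,0,0,0,0,0,-0.1],[0,0,0,0,0,0,-0.1],[0,0,0,0,0,-1.5,-0.1],[0,0,0,0,0,-3,-0.1],[0,0,0,0,0,-4,-0.1],[0,0,0,0,0,-4,1],[0,0,0,0,0,-4,1],[0,0,0,0,0,0,1]]'
python3 - <<'E'
from h import *
P=[]
for n in ('scene','side'):
    p=shot(n,'s8%s.png'%n); Q=cloud(p,np.ones((400,640),bool)); P.append(Q)
    f=Q[(Q[:,0]>610)&(Q[:,0]<680)&(Q[:,1]>-240)&(Q[:,1]<10)&(Q[:,2]>66)&(Q[:,2]<77)]; print('flap',n,len(f),rect(f))
    c=Q[(Q[:,0]>660)&(Q[:,0]<800)&(Q[:,1]>-260)&(Q[:,1]<-80)&(Q[:,2]>10)&(Q[:,2]<70)]
    for y in range(-260,-80,20):
        g=c[(c[:,1]>y)&(c[:,1]<y+20)]; print(y,len(g),g[:,0].min().round() if len(g) else '',end=' | ')
    print()
    r=env.trace(p,'rake'); T=cloud(p,r[0]['mask']); T=T[(T[:,2]>50)&(T[:,2]<70)]; print('rake',rect(T),np.median(T[:,2]))
plan([690,-190,160],0,12)
E
```

```text
t: 20.7
eef_pos: [494.0, -379.9, 30.1]
tcp_rot: [3.141, 0.001, 1.525]
ft_force: [-8.2, 0.8, 26.0]
opening: 0.249
grip_force: 30.0
t: 21.82
eef_pos: [494.7, -380.9, 196.6]
tcp_rot: [3.137, 0.004, 1.524]
ft_force: [-0.5, -0.4, 0.1]
opening: 0.291
grip_force: 0.0
flap scene 307 (array([ 644., -102.]), array([ 20., 222.]), 2.1)
-260 71 737.0 | -240 63 733.0 | -220 64 726.0 | -200 59 660.0 | -180 57 718.0 | -160 139 683.0 | -140 184 681.0 | -120 13 729.0 | -100 112 714.0 | 
rake (array([ 499., -326.]), array([196., 131.]), 87.7) 57.49884080121353
flap side 0 (array([0., 0.]), array([0., 0.]), 0.0)
-260 68 732.0 | -240 32 735.0 | -220 20 735.0 | -200 7 735.0 | -180 1 740.0 | -160 10 690.0 | -140 113 706.0 | -120 5 729.0 | -100 66 741.0 | 
rake (array([ 492., -323.]), array([ 68., 202.]), 13.2) 58.91841951373664
from [ 493.5 -379.9  191.7] yaw 1.524 t 22.02
[-0.0, -0.0, 0.127, 1.66, 1.56, 0.26]
[-0.0, -0.0, 0.127, 1.84, 1.34, 0.26]
[-0.0, -0.0, 0.127, 2.0, 1.1, 0.26]
[-0.0, -0.0, 0.127, 2.12, 0.83, 0.27]
[-0.0, -0.0, 0.127, 2.21, 0.56, 0.27]
[-0.0, -0.0, 0.127, 2.26, 0.27, 0.27]
[-0.0, -0.0, 0.127, 2.28, -0.01, 0.27]
[-0.0, -0.0, 0.127, 2.26, -0.3, 0.27]
[-0.0, -0.0, 0.127, 2.2, -0.59, 0.27]
[-0.0, -0.0, 0.127, 2.11, -0.86, 0.26]
[-0.0, -0.0, 0.127, 1.98, -1.12, 0.26]
[-0.0, -0.0, 0.127, 1.82, -1.36, 0.26]
```

```bash
python3 -m inch '[[0,0,0,2,1.9,0,1],[0,0,0,3.6,3.4,0.3,1],[0,0,0,3.6,3.4,0.5,1],[0,0,0,3.6,3.4,0.5,1],[0,0,0,3.6,3.4,0.5,1],[0,0,0,3.5,3.3,0.5,1],[0,0,0,0,0,1,1],[0,0,0,0,0,0,1]]'
python3 - <<'E'
from h import *
plan([691,-191,40],1.524,4)
p=shot('scene','s9.png'); cv2.imwrite('pics/s9c.png',cv2.resize(cv2.imread('pics/s9.png')[170:320,230:430],None,fx=3,fy=3))
H=np.array([637,20]); yaw=1.524; tx=np.array([np.cos(yaw),np.sin(yaw)]); ty=np.array([np.sin(yaw),-np.cos(yaw)])
prev=np.array([691,-191.])
for th in [1.66,1.54,1.42,1.3,1.18,1.06,.94,.82,.7,.58,.46,.34,.22,.12,.06,.02,-.02]:
    a=np.radians(177)+th; d=np.array([np.cos(a),np.sin(a)]); n=np.array([-d[1],d[0]])
    c=H+205*d+(20+12*abs(n@ty)+10*abs(n@tx))*n
    print(th,c.round(),((c-prev)@tx/10).round(2),((c-prev)@ty/10).round(2)); prev=c
E
```

```text
t: 23.02
eef_pos: [690.1, -190.2, 157.5]
tcp_rot: [-3.138, -0.001, 1.524]
ft_force: [0.2, -0.7, 0.1]
opening: 0.005
grip_force: 0.0
from [ 690.1 -190.2  157.5] yaw 1.524 t 23.02
[-0.001, -0.0, 0.0, -0.02, 0.03, 2.94]
[-0.001, -0.0, 0.0, -0.02, 0.03, 2.94]
[-0.001, -0.0, 0.0, -0.02, 0.03, 2.94]
[-0.001, -0.0, 0.0, -0.02, 0.03, 2.94]
1.66 [ 677. -184.] 0.67 -1.4
1.54 [ 652. -187.] -0.45 -2.49
1.42 [ 628. -188.] -0.17 -2.38
1.3 [ 604. -185.] 0.11 -2.4
1.18 [ 581. -180.] 0.4 -2.4
1.06 [ 557. -172.] 0.69 -2.35
0.94 [ 535. -161.] 0.97 -2.27
0.82 [ 514. -148.] 1.25 -2.16
0.7 [ 495. -132.] 1.52 -2.01
0.58 [ 477. -113.] 1.77 -1.82
0.46 [462. -93.] 1.99 -1.6
0.34 [450. -70.] 2.19 -1.35
0.22 [440. -46.] 2.36 -1.07
0.12 [435. -25.] 2.07 -0.67
0.06 [432. -12.] 1.28 -0.29
0.02 [431.  -4.] 0.86 -0.15
-0.02 [430.   5.] 0.81 -0.12
```

View pics/s9c.png

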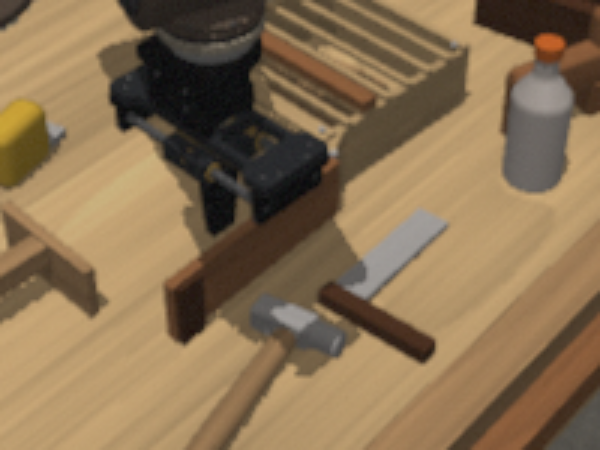

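The rake stands at left (50,255), the hammer head is at (295,325), and the flap's free end is at (185,305). The shut fingers go down into the gap beyond that end, then push the flap.

```bash
python3 -m inch '[[0,0,0,0,0.1,3,1],[0,0,0,0,0,3.5,1],[0,0,0,0,0,3.5,1],[0,0,0,0,0,1.8,1],[0,0,0,0,0,0,1]]'; python3 -m inch '[[0,0,0,0.3,-1.4,0,1],[0,0,0,0,-2.4,0,1],[0,0,0,-0.2,-2.4,0,1],[0,0,0,0.1,-2.4,0,1]]'
```

```text
t: 23.7
eef_pos: [691.4, -190.9, 41.0]
tcp_rot: [-3.14, -0.001, 1.523]
ft_force: [-0.5, -0.1, -0.3]
opening: 0.005
grip_force: 0.0
t: 24.2
eef_pos: [606.4, -184.9, 43.6]
tcp_rot: [3.138, 0.001, 1.523]
ft_force: [0.7, -0.2, -0.1]
opening: 0.005
grip_force: 0.5
```

```bash
python3 -m inch '[[0,0,0,0.4,-2.4,0,1],[0,0,0,0.7,-2.4,0,1],[0,0,0,1,-2.3,0,1],[0,0,0,1.2,-2.2,0,1],[0,0,0,1.5,-2,0,1],[0,0,0,1.8,-1.8,0,1],[0,0,0,2,-1.6,0,1],[0,0,0,2.2,-1.3,0,1],[0,0,0,0,0,0,1]]'
python3 - <<'E'
from h import *
plan([440,-46,40],1.524,1)
p=shot('scene','s10.png'); cv2.imwrite('pics/s10c.png',cv2.resize(cv2.imread('pics/s10.png')[150:300,200:400],None,fx=3,fy=3))
E
```

```text
t: 25.32
eef_pos: [451.8, -68.4, 43.0]
tcp_rot: [3.14, 0.0, 1.525]
ft_force: [0.5, 0.1, 0.2]
opening: 0.002
grip_force: 0.0
from [451.8 -68.4  43. ] yaw 1.525 t 25.32
[0.002, 0.0, 0.001, 2.18, -1.28, 0.3]
```

View pics/s10c.png

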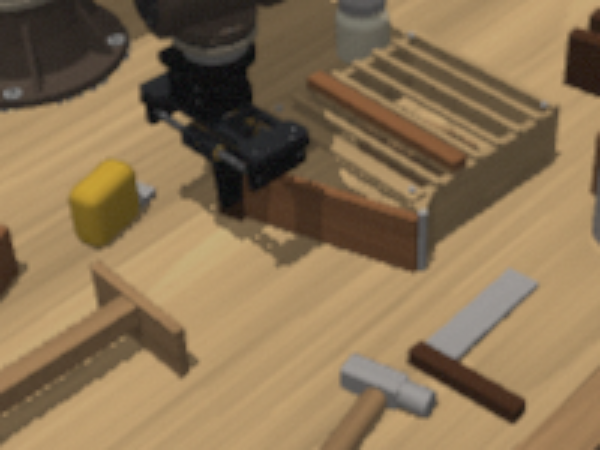

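The flap is following the fingers and is nearly shut. I'll finish it slowly, watching the force.

```bash
python3 -m inch '[[0,0,0,2.3,-0.9,0,1],[0,0,0,1.8,-0.6,0,1],[0,0,0,1.2,-0.3,0,1],[0,0,0,0.8,-0.1,0,1],[0,0,0,0.4,0,0,1],[0,0,0,0,0,0,1]]'; python3 -m inch '[[0,0,0,0.4,0,0,1],[0,0,0,0.3,0,0,1],[0,0,0,0,0,0,1]]'
```

```text
t: 26.12
eef_pos: [435.8, -3.1, 41.6]
tcp_rot: [3.141, -0.0, 1.524]
ft_force: [-0.2, -0.2, 0.3]
opening: 0.005
grip_force: 0.0
t: 26.5
eef_pos: [435.8, 1.8, 41.6]
tcp_rot: [-3.141, 0.002, 1.525]
ft_force: [-5.3, -34.8, 0.5]
opening: 0.001
grip_force: 17.4
```

```bash
python3 -m inch '[[0,0,0,-1,0,0,1],[0,0,0,-3,0,0,1],[0,0,0,0,0,-4,1],[0,0,0,0,0,-5,1],[0,0,0,-3,0,-5,1],[0,0,0,-5,0,-4,1],[0,0,0,-5,0,0,1],[0,0,0,0,0,0,1],[0,0,0,0,0,0,1]]'
python3 - <<'E'
from h import *
p=shot('scene','s11.png'); q=shot('side')
d=lambda P:(P[:,:2]-[518,137])
a=np.radians(87)
for t in (p,q):
    P=cloud(t,np.ones((400,640),bool)); X=d(P)@[np.cos(a),np.sin(a)]; Y=d(P)@[-np.sin(a),np.cos(a)]
    m=(X>-150)&(X<-100)&(Y>-115)&(Y<75)&(P[:,2]>66)&(P[:,2]<73)
    m2=m&(X<-105)
    if m2.sum()>20:
        f=np.polyfit(Y[m2],X[m2],1); print(m2.sum(),'slope rad',f[0].round(3),'X mid',f[1].round(1),rect(P[m2]))
    r=P[(P[:,2]>75)&(P[:,2]<87)&(abs(X)<130)&(abs(Y)<130)]; print('roof',rect(r))
cv2.imwrite('pics/s11c.png',cv2.resize(cv2.imread('pics/s11.png')[150:300,200:400],None,fx=3,fy=3))
print(env.state()['t'])
E
```

```text
t: 27.62
eef_pos: [427.6, -164.3, 220.4]
tcp_rot: [-3.141, -0.001, 1.523]
ft_force: [0.2, 0.4, -0.7]
opening: 0.003
grip_force: 0.0
173 slope rad 0.005 X mid -116.9 (array([533.,  21.]), array([ 19., 187.]), 86.3)
roof (array([524., 142.]), array([235., 231.]), 86.5)
184 slope rad 0.006 X mid -118.6 (array([532.,  20.]), array([ 19., 188.]), 86.5)
roof (array([526., 136.]), array([245., 238.]), 86.8)
27.725
```

View pics/s11c.png

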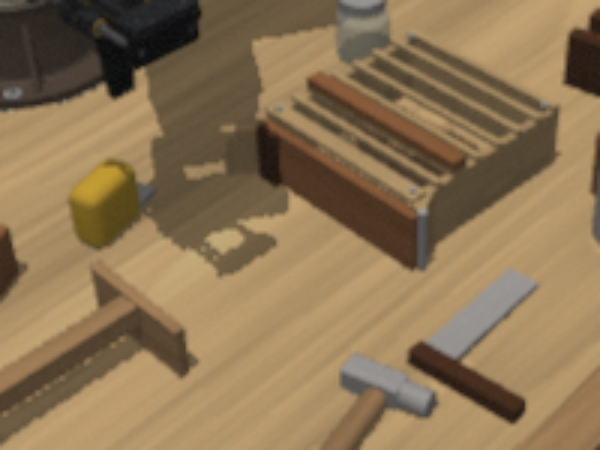

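The flap lies flat across the mouth (slope about 0.005 rad), the rake stands on the bench, and the bystanders in view look undisturbed. I'm handing the job in.

```bash
python3 -c "
from cell import env
print(env.job_done())"
```

```text
the job is handed in; nothing more can be done
None
```

I handed the job in at about 28 s; no verdict came back. My last checks showed all three offcuts past the cross-bar, the flap flat across the mouth (about 0.005 rad), and the rake standing free on the bench.

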